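Lock a planter's vent panel open with its click latch

ROBOT

A 6-joint arm with a two-finger parallel gripper is mounted at the origin on the work surface. World frame = base frame: x ahead of the robot, y to its left, z up, the work surface at z = 0. Lengths are in m, angles in rad, forces in N, time in s.
With the tool pointing down it reaches from about 0.25 to 0.725 m from the base axis. Payload 4 kg.
Tool frame: the origin (TCP) lies between the finger pads, 19 mm behind the fingertips; this is the grasp point; z points along the fingers, y is the line along which they close (so a half turn about z gives the same grasp; the last joint's range is limited). The gripper opens to 85 mm and grips with 20 to 120 N. Pads are 22 mm wide; open, the fingers measure 114 mm over their backs; the gripper's body (76 mm by 85 mm) begins 54 mm behind the grasp point. The pads swing forward as they close: fully open they stand 13 mm farther back than shut.
Start: joints at [1.313, 0.241, 0.005, 1.335, 0, 1.571], TCP at [0.127, 0.483, 0.25] pointing down, gripper open.
Joint ranges: [-2.72, 2.72], [-1.05, 1.87], [-1.09, 1.28], [-1.99, 2.15], [-1.42, 1.44], [-3.14, 3.14]. Speed limits (rad/s): [2.79, 2.79, 3.14, 3.14, 3.14, 3.14].

INTERFACE

Orientations are given as a unit quaternion [w, x, y, z].
In Python, from plant import r gives the robot as it stands.
- The arm moves only by the shell command python3 -m creep 'ROWS' [OPENING] [FORCE]. ROWS is JSON, a list of rows, each a list of 6 numbers: the shift along the tool's x, y, z scaled (see below), then the turn, a rotation vector about the tool's x, y, z scaled (see below). In form: [[dx, dy, dz, rx, ry, rz], ...]. A call has 1 to 12 rows; each row shifts and turns the commanded pose from where the row before left it, along the tool's axes as they then stand; what a row does not reach is not made up. The controller multiplies each number of a shift by 150 mm and each number of a turn by 0.15 rad. A row lasts 1/10 s, in which the tool goes at most 50 mm and 8.59 degrees, less where a joint would pass 70% of its speed; a pose out of reach is approached as far as the arm can. A call with a number of a shift or a turn outside -1 to 1 is refused whole. A call with a gripper value outside its range is refused whole. OPENING is the closure, from 0 (fully open) to 1 (shut), set as the call begins (- or left out, the last holds). The fingers move at their own pace and stop on an object; FORCE is the grip in N (left out, the last holds). Time passes only in rows, so rows that do not move let the fingers close. It gives the time, the measured TCP pose, the force, the opening and the grip force at its end, in the units of the state.
- r.get_state(): the state, without advancing time (a new reading comes with each control period).
- r.capture(name): name is "side" or "top"; returns the picture (480x640x3 uint8, red, green, blue); there is no depth.
- r.get_calibration(name): a dict with "K" (3x3 intrinsics, pixels), "cam_to_world" (4x4, takes a point from camera to world coordinates). Camera axes: x right, y down, z forward; pixel columns grow to the right and rows downward; lengths in m; the calibration is good to about 2 mm. A picture is of the moment at which its call begins. get_calibration takes no time and is no camera call.
- r.job_done(): hands the job in; it is judged then, once.
The state is a dict: "time": time; "joint_positions": joint angles; "qvel": joint speeds; "tau": joint torques, N m; "tool_pos": TCP position; "eef_rot": TCP orientation; "ft_force": force on the tool from outside, world axes, zero at the start; "moment": the same for the moment, N m; "grip_width": finger opening in m; "gripper_force": force on a finger pad.
Only numpy, scipy, OpenCV 4.12 (cv2) and the standard library are available. Lean on these libraries where they do the work, as an engineer would, in place of code of your own. Each camera call takes 0.05 s, during which the arm holds its last target. There are 200 camera calls.

TASK

Open the sliding vent of the herb planter and lock it open: turn the latch knob clockwise until it clicks over and stays, slide the vent panel fully open by its handle, then turn the knob back until it clicks over again and the bolt holds the panel open. Leave the other things where they are.

Things in the scene. Friction and masses are not known exactly. Their poses are not given: they have to be found in the camera images.
- planter: Fixed grey plastic trough, 200 mm (x) by 500 mm (y) by 130 mm high; origin at its underside's centre, +x side away from the robot. Its top is a flat deck (z = 130 mm) from y = -250 to 140 mm; beyond it herbs grow to 250 mm height. On the deck stand the black latch knob (axis at x = -45, y = 0 mm) and, farther from the robot, the white vent panel between two low rails.
- knob_grip (a point): On the knob's axis, 40 mm above the deck: TCP point for a grip from above. The knob is an upright bar 70 mm long, 16 mm thick, 16.5 to 50.5 mm above the deck, over a 44 mm disc. Site x runs along the bar, towards the panel at 0; z up. Fingers close across the 16 mm.
- bolt_tip (a point): Tip of the flat steel bolt, 12 mm wide and 6 mm thick, 10.5 mm above the deck, that comes out from under the knob along the planter's x towards the panel; the knob draws it back 18 mm. Locked it is at x = 10, y = 0 mm of the planter.
- knob (a joint): Knob angle, rad, growing clockwise seen from above, hard stops at both ends. 0: locked, bar along the planter's x, bolt out across the panel's track. 1.3: released, bolt drawn back. A spring holds it at either stop with 0.2 N m, falling to nothing at 0.65: let go short of that it springs back, past it it clicks over to the other stop.
- panel_handle (a point): In the centre of the panel's handle, 30 mm above the deck: TCP point for a grip from above. The panel is a plate 90 mm (planter's x) by 150 mm, top 4.5 mm above the deck; in its middle the handle, an upright bar 50 mm long along x, 16 mm thick along y, to 41.5 mm above the deck. Axes as the planter's. Closed, the point is at x = 52, y = -45 mm of the planter.
- panel (a joint): Panel travel, m, towards the planter's +y: 0 closed, 0.09 fully open at its stop. Slides with 1 to 2 N, stays where left. A 68 mm rib on the panel's edge beside the knob, 14 mm high, meets the bolt: knob locked, the closed panel moves at most 5 mm; the bolt comes out again only with the panel within about 5 mm of closed or fully open.
- spike: Bystander: stainless steel watering spike 190 mm long, lying; origin under its middle.
- clip_a: Bystander: red plastic plant clip, 85 mm long, lying on the ledge in front of the planter; origin at its underside's centre.
- clip_b: Bystander: red plastic plant clip, 85 mm long and 16 mm high, lying on the planter's deck near its -y end; origin at its underside's centre.
- jar: Bystander: glass jar of marbles, 84 mm across, 111 mm high, beside one end of the planter; origin at its underside's centre.
- pot: Bystander: terracotta pot, 108 mm across, 95 mm high, with a herb, beside one end of the planter; origin at its underside's centre.
- lifter: Bystander: wooden pot lifter, a flat two-pronged fork 200 mm long, 16 mm high, lying; origin at its underside near the root of the prongs.

How it is judged:
On the way, in this order (a step that is already met when the one before it is completed fails the run):
1. the latch knob is turned clockwise past its click, the panel still shut (value of joint knob above 1.15 rad and value of joint panel below 0.012 m), for 0.2 s.
2. the vent panel is slid fully open with the knob still released (value of joint panel above 0.083 m and value of joint knob above 1 rad), for 0.2 s.
At the end, for the whole second after the job is handed in: The panel is open by more than 83 of its 90 mm and at rest, and the knob is back within 0.15 rad of its locked stop, so that the bolt holds the panel open (value of joint knob below 0.15 rad and value of joint panel above 0.083 m and velocity of joint panel between -0.01 and 0.01 m/s); the robot touches nothing.
It fails at once if the spike, a clip, the lifter, the jar or the pot is pushed more than 40 mm from its place (distance of any of spike, clip_a, clip_b, jar, pot, lifter from where it was at the start of the episode above 0.04 m).
It fails at once if the jar or the pot is tipped over (angle between any of jar, pot's own z axis and vertical above 0.35 rad).
It also fails if it takes over 54 s, if anything falls off the work surface, if the arm or the gripper's body presses on something with over 40 N, if the wrist force passes 120 N, or if a joint passes its speed limit or range.

## Working session

There is one attempt and no reset: what is moved stays moved. The work goes in short steps, Python scripts to look and compute and a shell command to move; the robot and the scene stay as the last step left them, time stands still between calls to the robot, and variables do not carry over. Pictures are saved under pics/ and viewed, at most 10 in all, crops included, and the job is handed in when it is done.

```bash
ls; mkdir -p pics
python3 - <<'E'
from plant import r
import cv2,numpy as np
np.set_printoptions(precision=4,suppress=True)
for n in("side","top"):
    im=r.capture(n); cv2.imwrite(f"pics/{n}0.png",im[:,:,::-1]); c=r.get_calibration(n); print(n,np.array(c["K"]),np.array(c["cam_to_world"]))
s=r.get_state(); print(s["time"],s["tool_pos"],s["eef_rot"],s["grip_width"])
E
```

```text
pics
side [[569.9891   0.     321.4615]
 [  0.     569.9891 241.3728]
 [  0.       0.       1.    ]] [[ 0.4237 -0.7037  0.5703 -0.169 ]
 [-0.9056 -0.3167  0.2819 -0.3331]
 [-0.0178 -0.6359 -0.7715  1.1231]
 [ 0.      0.      0.      1.    ]]
top [[555.954    0.     325.3642]
 [  0.     555.954  240.786 ]
 [  0.       0.       1.    ]] [[-0.0111 -0.9954  0.0955  0.447 ]
 [-0.9999  0.0108 -0.0032  0.0264]
 [ 0.0022 -0.0955 -0.9954  1.2651]
 [ 0.      0.      0.      1.    ]]
0.1 [0.1274 0.483  0.2492] [-0.0001  0.1286  0.9917 -0.001 ] 0.08573691836858796
```

View pics/side0.png

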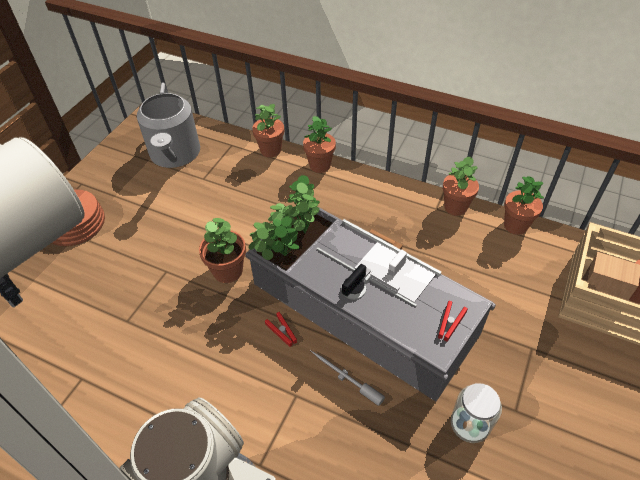

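View pics/top0.png

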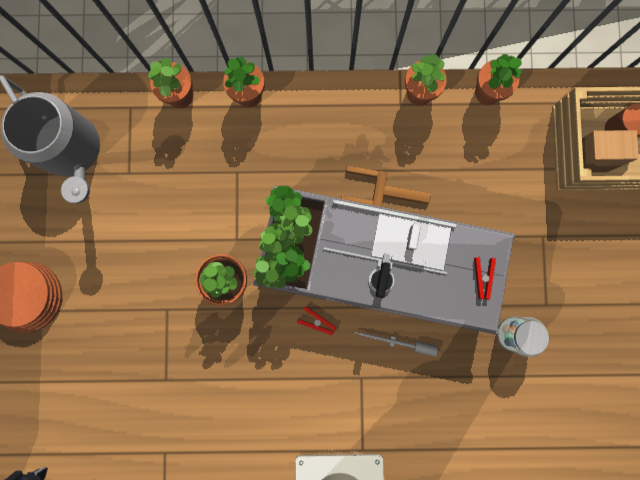

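The side view shows the knob at about (353,280) and the handle at (398,262). In the top view the knob is at (383,275) and the handle at (413,236). The planter is turned about 10°. I'll zoom in on both.

Run:
```python
import cv2,numpy as np
a=cv2.imread("pics/top0.png")[180:340,320:520];b=cv2.imread("pics/side0.png")[210:370,300:500]
f=lambda i:cv2.resize(i,None,fx=3.7,fy=3.7,interpolation=cv2.INTER_CUBIC)
cv2.imwrite("pics/z.png",np.hstack([cv2.resize(x,(400,320),interpolation=cv2.INTER_CUBIC) for x in (a[30:130,30:155],b[20:120,20:145])]))
```

```text
(no output)
```

View pics/z.png

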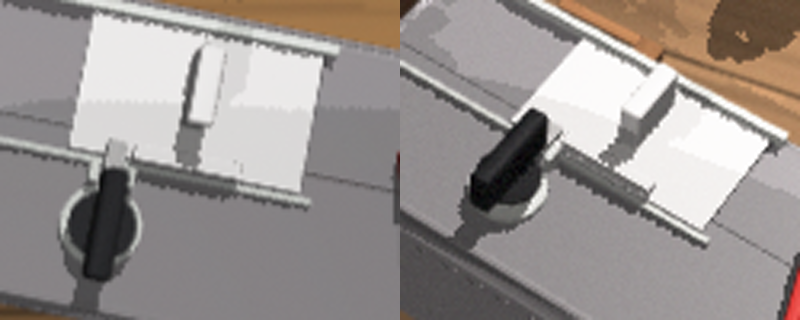

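The zooms (scale 3.2, offsets top (350,210) and side (320,230)) show these points:
- **Knob bar top:** centre about (106,222) in the top view and (508-400,147) in the side view.
- **Handle top:** centre about (205,84) in the top view and (650-400,88) in the side view.
- **Panel corners:** visible in both views.

Next I'll triangulate these and check the sizes and heights.

```bash
cat > h.py <<'E'
import numpy as np,cv2
from plant import r
np.set_printoptions(precision=4,suppress=True)
C={n:r.get_calibration(n) for n in("side","top")}
def ray(n,p):
    K=np.array(C[n]["K"]);T=np.array(C[n]["cam_to_world"])
    return T[:3,3],T[:3,:3]@np.linalg.solve(K,[p[0],p[1],1])
def plane(n,p,z):
    o,d=ray(n,p);return o+d*(z-o[2])/d[2]
def tri(pt,ps):
    P=[]
    for n in("top","side"):
        T=np.linalg.inv(np.array(C[n]["cam_to_world"]));P.append(np.array(C[n]["K"])@T[:3])
    X=cv2.triangulatePoints(P[0],P[1],np.array(pt,float).reshape(2,1),np.array(ps,float).reshape(2,1))[:,0];return X[:3]/X[3]
E
python3 - <<'E'
from h import *
t=lambda x,y:(350+x/3.2,210+y/3.2)
s=lambda x,y:(320+(x-400)/3.2,230+y/3.2)
for n,a,b in [("knobtop",(106,222),(508,147)),("kfar",(117,169),(538,114)),("knear",(97,276),(480,178)),("handtop",(205,84),(650,88)),("hfar",(213,44),(670,68)),("hnear",(199,124),(631,108)),("pFL",(92,12),(580,38)),("pFR",(325,55),(770,145)),("pNR",(300,192),(705,227))]:
    print(n,tri(t(*a),s(*b)),plane("top",t(*a),.1345 if n[0]=='p' else .1805 if n[0]=='k' else .1715),plane("side",s(*b),.1345 if n[0]=='p' else .1805 if n[0]=='k' else .1715))
# rail line fit by brightness, yaw
im=r.capture("top");hsv=cv2.cvtColor(im,cv2.COLOR_RGB2HSV)
m=((hsv[...,1]<25)&(hsv[...,2]>185)).astype(np.uint8);m[:200]=0;m[275:]=0;m[:,:370]=0;m[:,460:]=0
m=cv2.morphologyEx(m,cv2.MORPH_OPEN,np.ones((5,5)));q=cv2.boxPoints(cv2.minAreaRect(cv2.findNonZero(m)))
P=np.array([plane("top",p,.1345)[:2] for p in q]);print("panel box",q,P,P.mean(0),[np.linalg.norm(P[i]-P[i-1]) for i in range(4)])
E
```

```text
knobtop [ 0.4738 -0.0879  0.1788] [ 0.4744 -0.0887  0.1805] [ 0.472  -0.0874  0.1805]
kfar [ 0.5061 -0.0953  0.1788] [ 0.5066 -0.0961  0.1805] [ 0.5042 -0.0948  0.1805]
knear [ 0.4414 -0.0819  0.1828] [ 0.4417 -0.0826  0.1805] [ 0.4426 -0.0808  0.1805]
handtop [ 0.5587 -0.1521  0.1744] [ 0.559  -0.1527  0.1715] [ 0.5608 -0.1515  0.1715]
hfar [ 0.5838 -0.158   0.1699] [ 0.5839 -0.1583  0.1715] [ 0.5821 -0.1577  0.1715]
hnear [ 0.5338 -0.1473  0.1798] [ 0.5343 -0.1484  0.1715] [ 0.5402 -0.1459  0.1715]
pFL [ 0.609  -0.0862  0.1376] [ 0.61   -0.0875  0.1345] [ 0.6108 -0.0845  0.1345]
pFR [ 0.58   -0.235   0.1317] [ 0.5807 -0.2361  0.1345] [ 0.5767 -0.2338  0.1345]
pNR [ 0.4931 -0.2164  0.1401] [ 0.4932 -0.2173  0.1345] [ 0.497  -0.2159  0.1345]
panel box [[370.8077 254.9615]
 [379.0385 213.8077]
 [450.9615 228.1923]
 [442.7308 269.3461]] [[ 0.5254 -0.0696]
 [ 0.6099 -0.0881]
 [ 0.5786 -0.2348]
 [ 0.4945 -0.2153]] [ 0.5521 -0.1519] [np.float64(0.14898962187935755), np.float64(0.08647267046718357), np.float64(0.1500542494063852), np.float64(0.08629565902185828)]
```

Everything agrees with the given sizes:
- **Knob:** axis at about (0.4735, -0.088), bar top 0.179 (given 0.1805).
- **Handle:** (0.559, -0.152), top 0.174 (given 0.1715).
- **Planter yaw:** about -0.205 rad. The knob-to-handle offset matches the text to 1 mm.

I'll lift and travel over at z = 0.34.

```bash
python3 -m creep '[[0,0,-0.3,0,0,0],[0,0,-0.3,0,0,0],[-0.15,-0.145,0,0,0,0],[-0.15,-0.145,0,0,0,0],[-0.15,-0.145,0,0,0,0],[-0.15,-0.145,0,0,0,0],[-0.15,-0.145,0,0,0,0],[-0.15,-0.145,0,0,0,0],[-0.15,-0.145,0,0,0,0],[-0.15,-0.145,0,0,0,0],[-0.15,-0.145,0,0,0,0],[-0.15,-0.145,0,0,0,0]]' 0.35 40; python3 -m creep '[[-0.15,-0.145,0,0,0,0],[-0.15,-0.145,0,0,0,0],[-0.15,-0.145,0,0,0,0],[-0.15,-0.145,0,0,0,0],[-0.15,-0.145,0,0,0,0],[-0.15,-0.145,0,0,0,0],[-0.15,-0.145,0,0,0,0],[-0.15,-0.145,0,0,0,0],[-0.15,-0.145,0,0,0,0],[-0.15,-0.145,0,0,0,0],[0,0,0,0,0,-0.35],[0,0,0,0,0,0]]'
cat > go.py <<'E'
# tool-axis units to a target: x y z and angle of tool y in world
import sys
from h import *
from scipy.spatial.transform import Rotation as R
s=r.get_state();q=np.array(s["eef_rot"]);M=R.from_quat(q,scalar_first=True).as_matrix()
x,y,z,a=map(float,sys.argv[1:5]);d=np.array([x,y,z])-s["tool_pos"]
cur=np.arctan2(M[1,1],M[0,1]);e=cur-a
print("t",s["time"],"pos",np.array(s["tool_pos"]),"yang",cur,"w",s["grip_width"],"j",np.array(s["joint_positions"]),"F",np.array(s["ft_force"]))
Y=np.array([[np.cos(a),0],[np.sin(a),0]])
print("shift now",M.T@d/.15,"turn z",e/.15,"tilt",M[:,2])
E
python3 go.py .4735 -.088 .170 1.366
```

```text
time: 1.35
tool_pos: [0.2899, 0.2146, 0.3399]
eef_rot: [-0.0, 0.128, 0.992, -0.0]
ft_force: [0.8, 0.6, -0.2]
grip_width: 0.0555
gripper_force: 0.0
time: 2.55
tool_pos: [0.4517, -0.0527, 0.3393]
eef_rot: [-0.001, 0.103, 0.995, 0.0]
ft_force: [-0.7, -0.4, -0.8]
grip_width: 0.0556
gripper_force: 0.0
t 2.55 pos [ 0.4517 -0.0527  0.3393] yang 1.3636336480283406 w 0.05559986625325529 j [-0.1161  0.13    0.0985  1.5409  0.0001  0.0911] F [-0.6674 -0.418  -0.784 ]
shift now [-0.1923 -0.2006  1.1284] turn z -0.015775679811063092 tilt [-0.0016  0.0003 -1.    ]
```

```bash
python3 -m creep '[[-0.1,-0.1,0,0,0,0],[-0.092,-0.1,0,0,0,0],[0,0,0.2,0,0,0],[0,0,0.2,0,0,0],[0,0,0.2,0,0,0],[0,0,0,0,0,0],[0,0,0,0,0,0]]'
python3 go.py .4735 -.088 .170 1.366
python3 - <<'E'
from h import *
a=r.capture("top")[180:340,300:513,::-1];b=r.capture("side")[190:350,280:493,::-1]
cv2.imwrite("pics/k1.png",np.hstack([cv2.resize(i,(400,300),interpolation=cv2.INTER_CUBIC) for i in(a,b)]))
E
```

```text
time: 3.25
tool_pos: [0.4734, -0.0866, 0.2504]
eef_rot: [-0.0, 0.102, 0.995, 0.0]
ft_force: [-0.2, -0.0, 1.1]
grip_width: 0.0552
gripper_force: 0.0
t 3.25 pos [ 0.4734 -0.0866  0.2504] yang 1.3657966672675144 w 0.055204147868714686 j [-0.181   0.2041 -0.0408  1.3267  0.0001  0.024 ] F [-0.2409 -0.0211  1.0639]
shift now [-0.0027 -0.0091  0.536 ] turn z -0.0013555515499049284 tilt [-0.0009  0.0002 -1.    ]
```

View pics/k1.png

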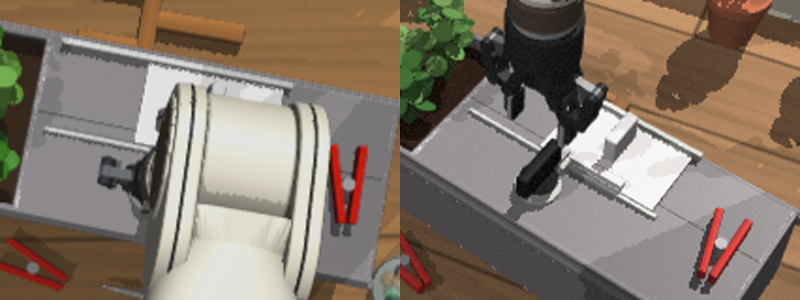

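The gripper is above the knob. In the side view the knob bar at (538,172) lies between the finger lines, about 60 mm below the tips. I'll descend, close and look at the forces.

```bash
python3 -m creep '[[0,-0.009,0.14,0,0,0],[0,0,0.14,0,0,0],[0,0,0.14,0,0,0],[0,0,0.115,0,0,0],[0,0,0,0,0,0]]' && python3 -m creep '[[0,0,0,0,0,0],[0,0,0,0,0,0],[0,0,0,0,0,0],[0,0,0,0,0,0],[0,0,0,0,0,0],[0,0,0,0,0,0]]' 1 60;python3 go.py .4735 -.088 .170 1.366
```

```text
time: 3.85
tool_pos: [0.4731, -0.0883, 0.1693]
eef_rot: [-0.001, 0.102, 0.995, 0.0]
ft_force: [-0.1, 0.6, 0.1]
grip_width: 0.0558
gripper_force: 0.0
time: 4.45
tool_pos: [0.4749, -0.0879, 0.1716]
eef_rot: [0.002, 0.102, 0.995, 0.001]
ft_force: [0.7, 4.1, 5.4]
grip_width: 0.0152
gripper_force: 59.1
t 4.45 pos [ 0.4749 -0.0879  0.1716] yang 1.3655247154956411 w 0.015165318583550653 j [-0.1841  0.2547 -0.1874  1.1248  0.0017  0.0212] F [0.7068 4.0725 5.4069]
shift now [ 0.0089 -0.0023  0.0109] turn z -0.0031685633623930918 tilt [ 0.004   0.0009 -1.    ]
```

```bash
python3 -m creep '[[0,0,0,0,0,0.7],[0,0,0,0,0,0.7],[0,0,0,0,0,0.7],[0,0,0,0,0,0.7],[0,0,0,0,0,0.7],[0,0,0,0,0,0.7],[0,0,0,0,0,0.7],[0,0,0,0,0,0.7],[0,0,0,0,0,0.7],[0,0,0,0,0,0.7],[0,0,0,0,0,0.7],[0,0,0,0,0,0.7]]' && python3 -m creep '[[0,0,0,0,0,0.1],[0,0,0,0,0,0],[0,0,0,0,0,0],[0,0,0,0,0,0]]'; python3 go.py .4735 -.088 .170 0.066; python3 -c "
from h import *;print(r.get_state()['moment'])"
```

```text
time: 5.65
tool_pos: [0.4747, -0.088, 0.1716]
eef_rot: [0.001, 0.67, 0.742, 0.001]
ft_force: [0.3, 3.8, 6.2]
grip_width: 0.0148
gripper_force: 59.1
time: 6.05
tool_pos: [0.4747, -0.088, 0.1716]
eef_rot: [0.001, 0.674, 0.738, 0.001]
ft_force: [0.5, 2.7, 6.5]
grip_width: 0.0152
gripper_force: 59.1
t 6.05 pos [ 0.4747 -0.088   0.1716] yang 0.09060387377132915 w 0.015166885813547486 j [-0.1841  0.2547 -0.1875  1.1251  0.0013  1.2961] F [0.5384 2.7409 6.5473]
shift now [ 0.0007 -0.0082  0.0108] turn z 0.16402582514219435 tilt [ 0.0037  0.0007 -1.    ]
[ 0.5011  0.2708 -0.2331]
```

Turned 1.275 rad. I'll release, rise, and check that the knob stays over.

```bash
python3 -m creep '[[0,0,0,0,0,0],[0,0,0,0,0,0],[0,0,0,0,0,0],[0,0,0,0,0,0],[0,0,-0.15,0,0,0],[0,0,-0.15,0,0,0],[0,0,-0.15,0,0,0],[0,0,-0.1,0,0,0]]' 0.35; python3 go.py .559 -.152 .25 1.366
```

```text
time: 6.85
tool_pos: [0.4739, -0.0887, 0.2537]
eef_rot: [0.001, 0.674, 0.738, 0.0]
ft_force: [-0.2, -0.8, 0.0]
grip_width: 0.0554
gripper_force: 0.0
t 6.85 pos [ 0.4739 -0.0887  0.2537] yang 0.09035696366038523 w 0.055392561445946606 j [-0.1848  0.2024 -0.0342  1.3326 -0.0002  1.2956] F [-0.205  -0.8461  0.0436]
shift now [-0.4718  0.5267  0.026 ] turn z -8.504286908930768 tilt [ 0.0015 -0.0005 -1.    ]
```

```bash
python3 -m creep '[[-0.157,0.176,0,0,0,0],[-0.157,0.176,0,0,0,0],[-0.157,0.176,0,0,0,0],[0,0,0,0,0,-0.95],[0,0,0,0,0,-0.95],[0,0,0,0,0,-0.95],[0,0,0,0,0,-0.95],[0,0,0,0,0,-0.95],[0,0,0,0,0,-0.95],[0,0,0,0,0,-0.95],[0,0,0,0,0,-0.95],[0,0,0,0,0,-0.95]]' && python3 -m creep '[[0,0,0,0,0,0],[0,0,0,0,0,0]]'; python3 go.py .559 -.152 .16 1.366;python3 - <<'E'
from h import *
a=r.capture("top")[180:340,300:513,::-1];b=r.capture("side")[190:350,280:493,::-1]
cv2.imwrite("pics/k2.png",np.hstack([cv2.resize(i,(400,300),interpolation=cv2.INTER_CUBIC) for i in(a,b)]))
E
```

```text
time: 8.05
tool_pos: [0.5586, -0.1518, 0.2519]
eef_rot: [-0.0, 0.096, 0.995, -0.0]
ft_force: [0.7, -0.9, -0.2]
grip_width: 0.0554
gripper_force: 0.0
time: 8.25
tool_pos: [0.5587, -0.1517, 0.252]
eef_rot: [-0.0, 0.1, 0.995, -0.0]
ft_force: [0.5, -0.7, 0.2]
grip_width: 0.0559
gripper_force: 0.0
t 8.25 pos [ 0.5587 -0.1517  0.252 ] yang 1.3699800883068698 w 0.05588644004597482 j [-0.2651  0.3993  0.2328  1.4047 -0.0001 -0.0643] F [ 0.4947 -0.7046  0.2347]
shift now [-0.0028 -0.0015  0.6134] turn z 0.02653392204579793 tilt [-0.0005  0.     -1.    ]
```

View pics/k2.png

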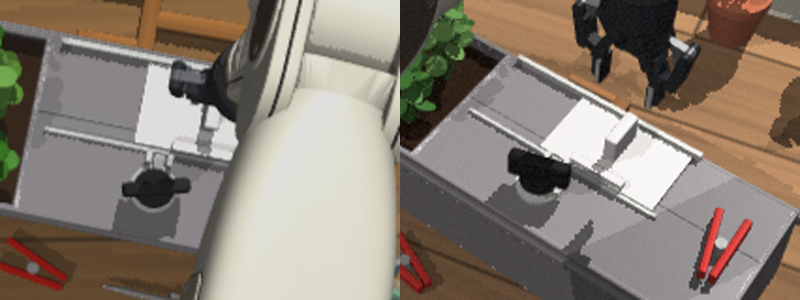

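The knob has stayed over: its bar lies across at (155,187) in the top view and the bolt is drawn back. I'll descend on the handle and grip it.

```bash
python3 -m creep '[[0,0,0.15,0,0,0],[0,0,0.15,0,0,0],[0,0,0.15,0,0,0],[0,0,0.15,0,0,0],[0,0,0.01,0,0,0],[0,0,0,0,0,0]]' && python3 -m creep '[[0,0,0,0,0,0],[0,0,0,0,0,0],[0,0,0,0,0,0],[0,0,0,0,0,0],[0,0,0,0,0,0],[0,0,0,0,0,0]]' 1 50;python3 go.py .559 -.152 .160 1.366
```

```text
time: 8.95
tool_pos: [0.5585, -0.1516, 0.1606]
eef_rot: [-0.001, 0.099, 0.995, 0.0]
ft_force: [0.7, 0.2, 0.7]
grip_width: 0.056
gripper_force: 0.0
time: 9.55
tool_pos: [0.5596, -0.1519, 0.1623]
eef_rot: [0.001, 0.099, 0.995, -0.0]
ft_force: [0.1, 1.0, 5.9]
grip_width: 0.0155
gripper_force: 49.9
t 9.55 pos [ 0.5596 -0.1519  0.1623] yang 1.3722351121633873 w 0.015463659257480252 j [-0.2651  0.4447  0.0652  1.1884  0.0001 -0.0666] F [0.064  0.9916 5.9206]
shift now [ 0.0038 -0.0014  0.015 ] turn z 0.04156741442258157 tilt [ 0.0028 -0.0007 -1.    ]
```

```bash
python3 -m creep '[[0,0.06,0,0,0,0],[0,0.06,0,0,0,0],[0,0.06,0,0,0,0],[0,0.06,0,0,0,0],[0,0.06,0,0,0,0],[0,0.06,0,0,0,0],[0,0.06,0,0,0,0],[0,0.06,0,0,0,0],[0,0.06,0,0,0,0],[0,0.06,0,0,0,0],[0,0,0,0,0,0],[0,0,0,0,0,0]]';python3 go.py .5774 -.0636 .160 1.366
```

```text
time: 10.75
tool_pos: [0.5784, -0.0639, 0.1623]
eef_rot: [0.002, 0.099, 0.995, -0.001]
ft_force: [2.3, -1.9, 4.2]
grip_width: 0.0151
gripper_force: 50.6
t 10.75 pos [ 0.5784 -0.0639  0.1623] yang 1.3724502061867676 w 0.015115027161326912 j [-0.1095  0.4471  0.0689  1.1877 -0.0011  0.0889] F [ 2.2578 -1.9381  4.2092]
shift now [0.0067 0.0007 0.0151] turn z 0.04300137457845003 tilt [ 0.0048 -0.0017 -1.    ]
```

```bash
python3 -m creep '[[0,0.012,0,0,0,0],[0,0.012,0,0,0,0],[0,0,0,0,0,0],[0,0,0,0,0,0]]';python3 go.py .5774 -.0636 .160 1.366
```

```text
time: 11.15
tool_pos: [0.5784, -0.0638, 0.1622]
eef_rot: [0.002, 0.1, 0.995, -0.004]
ft_force: [1.6, -11.5, 5.2]
grip_width: 0.0151
gripper_force: 50.3
t 11.15 pos [ 0.5784 -0.0638  0.1622] yang 1.3699112101731141 w 0.015085068143008112 j [-0.1063  0.4476  0.0697  1.1886 -0.0072  0.0946] F [  1.5858 -11.5293   5.23  ]
shift now [ 0.0068 -0.0001  0.0149] turn z 0.02607473448742681 tilt [ 0.0035 -0.0076 -1.    ]
```

The panel has reached its stop: it travelled 90 mm and a further push meets 11 N. I'll relax, release and rise.

```bash
python3 -m creep '[[0,-0.02,0,0,0,0],[0,0,0,0,0,0]]' && python3 -m creep '[[0,0,0,0,0,0],[0,0,0,0,0,0],[0,0,0,0,0,0],[0,0,0,0,0,0],[0,0,-0.15,0,0,0],[0,0,-0.15,0,0,0],[0,0,-0.15,0,0,0],[0,0,-0.15,0,0,0],[0,0,0,0,0,0]]' 0.35; python3 go.py .474 -.088 .25 0.066
```

```text
time: 11.35
tool_pos: [0.5783, -0.0639, 0.1622]
eef_rot: [0.002, 0.099, 0.995, -0.001]
ft_force: [2.9, -2.9, 5.3]
grip_width: 0.0153
gripper_force: 50.5
time: 12.25
tool_pos: [0.5782, -0.0628, 0.2542]
eef_rot: [0.003, 0.099, 0.995, 0.0]
ft_force: [0.8, 0.2, 0.4]
grip_width: 0.0555
gripper_force: 0.0
t 12.25 pos [ 0.5782 -0.0628  0.2542] yang 1.3733716875176643 w 0.055493032299016996 j [-0.1082  0.3988  0.2377  1.4034  0.0001  0.0892] F [0.8325 0.1715 0.3934]
shift now [ 0.6484 -0.3011  0.0238] turn z 8.715811250117762 tilt [ 0.0063 -0.0006 -1.    ]
```

```bash
python3 -m creep '[[0.216,-0.1,0,0,0,0],[0.216,-0.1,0,0,0,0],[0.216,-0.1,0,0,0,0],[0,0,0,0,0,0.965],[0,0,0,0,0,0.965],[0,0,0,0,0,0.965],[0,0,0,0,0,0.965],[0,0,0,0,0,0.965],[0,0,0,0,0,0.965],[0,0,0,0,0,0.965],[0,0,0,0,0,0.965],[0,0,0,0,0,0.965]]' && python3 -m creep '[[0,0,0,0,0,0],[0,0,0,0,0,0]]'; python3 go.py .474 -.088 .170 0.066;python3 - <<'E'
from h import *
a=r.capture("top")[180:340,300:513,::-1];b=r.capture("side")[190:350,280:493,::-1]
cv2.imwrite("pics/k3.png",np.hstack([cv2.resize(i,(400,300),interpolation=cv2.INTER_CUBIC) for i in(a,b)]))
E
```

```text
time: 13.45
tool_pos: [0.4718, -0.0876, 0.2495]
eef_rot: [-0.001, 0.684, 0.73, -0.001]
ft_force: [-0.6, -0.1, 0.1]
grip_width: 0.0553
gripper_force: 0.0
time: 13.65
tool_pos: [0.472, -0.0877, 0.25]
eef_rot: [-0.001, 0.681, 0.733, -0.0]
ft_force: [-0.5, 0.0, -0.7]
grip_width: 0.0558
gripper_force: 0.0
t 13.65 pos [ 0.472  -0.0877  0.25  ] yang 0.0733926699745853 w 0.055751233295084975 j [-0.1837  0.2023 -0.0443  1.3256  0.      1.3137] F [-0.5299  0.0211 -0.6634]
shift now [-0.0033  0.0138  0.5331] turn z 0.04928446649723528 tilt [-0.0014  0.0003 -1.    ]
```

View pics/k3.png

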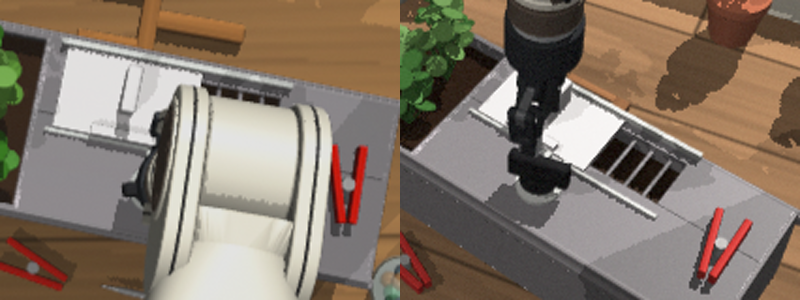

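The panel is open, with its left edge at the end of the rails near (60,85) and the grating exposed. The knob is still released at (538,172), and the gripper is above it. I'll descend, grip and turn back.

```bash
python3 -m creep '[[0,0.012,0.14,0,0,0],[0,0,0.14,0,0,0],[0,0,0.14,0,0,0],[0,0,0.11,0,0,0],[0,0,0,0,0,0]]' && python3 -m creep '[[0,0,0,0,0,0],[0,0,0,0,0,0],[0,0,0,0,0,0],[0,0,0,0,0,0],[0,0,0,0,0,0],[0,0,0,0,0,0]]' 1 60;python3 go.py .474 -.088 .170 1.366
```

```text
time: 14.25
tool_pos: [0.4723, -0.0873, 0.1689]
eef_rot: [-0.002, 0.681, 0.732, -0.001]
ft_force: [-1.0, 0.2, 0.7]
grip_width: 0.0555
gripper_force: 0.0
time: 14.85
tool_pos: [0.4748, -0.0879, 0.1726]
eef_rot: [0.001, 0.682, 0.731, 0.001]
ft_force: [-1.2, -0.6, 6.3]
grip_width: 0.0152
gripper_force: 59.5
t 14.85 pos [ 0.4748 -0.0879  0.1726] yang 0.06995476804188834 w 0.01518463300954021 j [-0.1829  0.2549 -0.1845  1.1291 -0.0001  1.3179] F [-1.2475 -0.6132  6.2599]
shift now [-0.0005 -0.0055  0.0173] turn z -8.640301546387413 tilt [ 0.0022 -0.0005 -1.    ]
```

```bash
python3 -m creep '[[0,0,0,0,0,-0.71],[0,0,0,0,0,-0.71],[0,0,0,0,0,-0.71],[0,0,0,0,0,-0.71],[0,0,0,0,0,-0.71],[0,0,0,0,0,-0.71],[0,0,0,0,0,-0.71],[0,0,0,0,0,-0.71],[0,0,0,0,0,-0.71],[0,0,0,0,0,-0.71],[0,0,0,0,0,-0.71],[0,0,0,0,0,-0.71]]' && python3 -m creep '[[0,0,0,0,0,0],[0,0,0,0,0,0]]'; python3 go.py .474 -.088 .170 1.366
```

```text
time: 16.05
tool_pos: [0.4749, -0.0878, 0.1726]
eef_rot: [0.001, 0.108, 0.994, -0.0]
ft_force: [-1.2, 0.7, 5.1]
grip_width: 0.015
gripper_force: 59.5
time: 16.25
tool_pos: [0.4749, -0.0878, 0.1726]
eef_rot: [0.001, 0.111, 0.994, -0.0]
ft_force: [-1.6, -0.1, 5.6]
grip_width: 0.0148
gripper_force: 59.4
t 16.25 pos [ 0.4749 -0.0878  0.1726] yang 1.3491361511227657 w 0.01481516176204173 j [-0.1829  0.2549 -0.1845  1.129   0.      0.0387] F [-1.601  -0.1221  5.6336]
shift now [ 0.0053 -0.0023  0.0174] turn z -0.11242565918156237 tilt [ 0.0023 -0.0004 -1.    ]
```

Turned back 1.28 rad. I'll release, rise well clear and check.

```bash
python3 -m creep '[[0,0,0,0,0,0],[0,0,0,0,0,0],[0,0,0,0,0,0],[0,0,0,0,0,0],[0,0,-0.15,0,0,0],[0,0,-0.15,0,0,0],[0,0,-0.2,0,0,0],[0,0,-0.2,0,0,0],[0,0,-0.2,0,0,0],[0,0,-0.2,0,0,0],[0,0,0,0,0,0],[0,0,0,0,0,0]]' 0.35; python3 -m creep '[[0.2,0,0,0,0,0],[0.2,0,0,0,0,0],[0.2,0,0,0,0,0],[0,0,0,0,0,0],[0,0,0,0,0,0]]'
python3 - <<'E'
from h import *
a=r.capture("top")[180:340,300:513,::-1];b=r.capture("side")[190:350,280:493,::-1]
cv2.imwrite("pics/k4.png",np.hstack([cv2.resize(i,(400,300),interpolation=cv2.INTER_CUBIC) for i in(a,b)]))
E
```

```text
time: 17.45
tool_pos: [0.4746, -0.0878, 0.3365]
eef_rot: [0.001, 0.111, 0.994, -0.0]
ft_force: [0.6, -0.6, -0.7]
grip_width: 0.0553
gripper_force: 0.0
time: 17.95
tool_pos: [0.3858, -0.0677, 0.3354]
eef_rot: [-0.001, 0.111, 0.994, 0.0]
ft_force: [1.0, 0.9, -0.0]
grip_width: 0.0554
gripper_force: 0.0
```

View pics/k4.png

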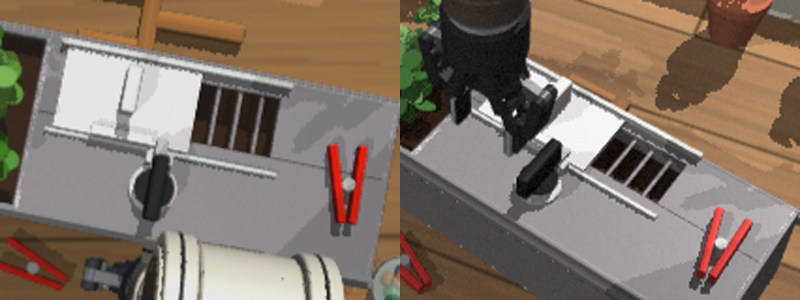

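The panel is fully open, and the knob bar at (158,187) points at the panel with the bolt out at (160,145). The robot is clear, so I'm handing in.

```bash
python3 -c "
from plant import r
print(r.job_done())"
```

```text
the job is handed in; nothing more can be done
None
```

I handed the job in: the last pictures showed the vent fully open, the knob back at its locked position with the bolt out, and the arm clear of everything; the hand-in returned no verdict.

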